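# Fit a profiling wheel and hold the spindle lock

### The arm

A 6-joint arm with a two-finger parallel gripper is mounted at the origin on the work surface. World frame = base frame: x ahead of the robot, y to its left, z up, the work surface at z = 0. Lengths are in m, angles in rad, forces in N, time in s.
With the tool pointing down it reaches from about 0.375 to 0.9 m from the base axis. Payload 3.1 kg.
Tool frame: the origin (TCP) lies at the very end of the fingers, on their centre line; the grasp point (between the pads) lies 19 mm behind it; z points along the fingers, y is the line along which they close (so a half turn about z gives the same grasp; the last joint's range is limited). The gripper opens to 87 mm and grips with 3 to 60 N. Pads are 19 mm wide; open, the fingers measure 117 mm over their backs; the gripper's body (75 mm by 190 mm) begins 51 mm behind the grasp point.
Start: joints at [-1.492, 0.527, 1.433, -0, 1.181, -0.178], TCP at [0.159, -0.604, 0.223] pointing down, gripper open.
Joint ranges: [-3.08, 3.08], [-0.75, 2.2], [0.22, 2.44], [-1.43, 4.57], [0, 2.65], [-2.85, 2.85]. Speed limits (rad/s): [2.79, 2.79, 3.14, 3.14, 3.14, 3.14].

### API

Orientations are given as a unit quaternion [x, y, z, w].
In Python, from rig import robot gives the robot as it stands. The module is installed in compiled form; this text tells all that it offers.
- The arm moves only by the tool play_rows, never from a script. Its argument "steps" is one flat list of numbers, 5 for each row, row after row: the opening, from -1 (shut) to 1 (fully open), then the shift along the tool's x, y, z as a fraction of full scale, then the turn about the tool's z as a fraction of full scale. In form: [claw, tx, ty, tz, twist, claw, tx, ty, tz, twist, ...]. A call has exactly 10 rows; each row shifts and turns the commanded pose from where the row before left it, along the tool's axes as they then stand; what a row does not reach is not made up. Full scale, the value 1, is 0.03 m for a shift and 0.1 rad for a turn. A row lasts 1/10 s, in which the tool goes at most 50 mm and 8.59 degrees, less where a joint would pass 70% of its speed; a pose out of reach is approached as far as the arm can. A call with a number of a shift or a turn outside -1 to 1 is refused whole. A call with a gripper value outside its range is refused whole. The fingers move at their own pace and stop on an object; "grip_force" is the grip in N (left out, the last holds). Time passes only in rows, so rows that do not move let the fingers close, or fill a call up. It gives the time, the measured TCP pose, the force, the opening and the grip force at its end, in the units of the state.
- robot.get_obs(): the state, without advancing time (a new reading comes with each control period).
- robot.camera(name): name is "side" or "top" or "wrist"; returns a dict with "image" (384x512x3 uint8, red, green, blue), "mtx" (3x3 intrinsics, pixels), "rvec" (rotation vector, rad) and "tvec" (3), from world to camera coordinates, as OpenCV has them. Camera axes: x right, y down, z forward; pixel columns grow to the right and rows downward; lengths in m; the calibration is good to about 2 mm. A picture is of the moment at which its call begins. There is no depth.
- robot.hand_in(): hands the job in; it is judged then, once.
The state is a dict: "time": time; "q": joint angles; "joint_velocities": joint speeds; "joint_torque": joint torques, N m; "position": TCP position; "tool_rot": TCP orientation; "ft_force": force on the tool from outside, world axes, zero at the start; "moment": the same for the moment, N m; "grip_width": finger opening in m; "grip_force": force on a finger pad.
Only numpy, scipy, OpenCV 4.12 (cv2) and the standard library are available. Lean on these libraries where they do the work, as an engineer would, in place of code of your own. Each camera call takes 0.05 s, during which the arm holds its last target. There are 200 camera calls.

### The job

Get the stone-edge profiling spindle ready for its nut: lower the blue-hubbed wheel down the spindle until it sits fully home on the flange, then the brass clamp collar fully home on top of it, lowering each in the grip rather than letting it drop. Then take the orange-handled lock pin from the tool block, reach its steel nose through the brass-ringed access hole in the machine's deck and press the recessed red spindle lock right down with it. Finish while still gripping the pin and holding the lock down, so that a workmate can tighten the nut, and leave the red-hubbed wheel, the nut and the chisels where they are.

Things in the scene. Friction and masses are not known exactly. Their poses are not given: they have to be found in the camera images.
- machine: Fixed profiling spindle unit: green base, steel deck 250 mm (its x) by 310 mm (y), deck surface 55 mm above the bench. Origin on the bench under the deck's centre, z up. Spindle at x 0, y +30 mm; access hole at x -30, y -60 mm. A green dust-slot bar, 35 mm high, stands on the far edge (x 97 to 119 mm, y -55 to 115 mm).
- spindle_seat (a point): Centre of the top face of the spindle's steel flange (48 mm diameter, on the deck), where the wheel sits, 65 mm above the bench. The steel spindle rises from it straight up: 19 mm diameter, 60 mm tall, its last 8 mm tapering to 10 mm (tip 125 mm above the bench). It turns freely. Axes as the machine's.
- access_hole (a point): Centre of the mouth of the round access hole (16 mm diameter, 1.5 mm chamfer) straight down through the deck, in a flat brass ring of 30 mm outer diameter, 55 mm above the bench, 95 mm from the spindle's axis. Down in it is the red lock plunger, 14 mm diameter, its top 25 mm below the deck when up and 33 mm when fully down.
- spindle_lock (a joint): How far the spring-loaded lock plunger is pressed down, in m: 0 up, 0.008 fully down (a hard stop). It takes 3 N to start and 8 N to hold fully down, rising evenly, and springs back up when let go.
- blue_wheel: Profiling wheel with a blue painted hub and a dark grooved rim: 60 mm outer diameter, 24 mm high, bore 22 mm right through, about 0.25 kg, same on both faces. Origin at the centre of its underside, z up along the bore. Lies flat on the 4 mm thick rubber mat at the start. Home on the flange its origin is at spindle_seat.
- collar: Brass clamp collar: plain ring, 44 mm outer diameter, 14 mm high, bore 22 mm right through, about 0.12 kg. Origin at the centre of its underside, z up along the bore. Lies flat on the rubber mat at the start. Home on the wheel its origin is 24 mm above spindle_seat.
- lock_pin: Lock pin: steel nose 10 mm diameter, 45 mm long, below an orange round handle 25 mm diameter, 90 mm long; about 0.12 kg. Origin at the nose's tip, z along the pin to the handle's end. Stands nose down in the tool block, the handle resting on the block's top and reaching from 50 to 140 mm above the bench.
- mat: Black rubber mat, 310 mm (its x) by 105 mm by 4 mm thick, fixed to the bench; origin on the bench under its centre, z up. The blue wheel, the red wheel and the collar lie in a row along its x axis, about 100 mm apart, in any order.
- tool_block: Pale block, 310 mm (its x) by 70 mm by 50 mm high, fixed to the bench; origin on the bench under its centre, z up. Four 14 mm holes through it in a row along its x axis, at -112.5, -37.5, 37.5 and 112.5 mm; the one at 37.5 is empty, the pin and two chisels stand in the others in any order.
- red_wheel: Worn wheel, the same as the blue one but with a red hub; on the mat. Not to be used. Origin at the centre of its underside.
- nut: Steel hexagon nut, 36 mm flange, 14 mm high, lying on the machine's deck near the corner at its +x, -y. Leave it. Origin at the centre of its underside.
- chisel_a: Chisel with a mid-brown wooden handle standing in the tool block, its top 125 mm above the bench. Leave it. Origin at its lower tip.
- chisel_b: Chisel with a dark wooden handle standing in the tool block, its top 135 mm above the bench. Leave it. Origin at its lower tip.

How it is judged:
On the way, in this order (a step that is already met when the one before it is completed fails the run):
1. the blue wheel is down the spindle, fully home on the flange (z of blue_wheel in the frame of spindle_seat between -0.003 and 0.003 m and horizontal distance between blue_wheel and spindle_seat below 0.004 m and angle between blue_wheel's own z axis and vertical below 0.08 rad), for 0.2 s.
2. the collar is down the spindle, fully home on the wheel (all of step 1 and z of collar in the frame of spindle_seat between 0.021 and 0.027 m and horizontal distance between collar and spindle_seat below 0.004 m and angle between collar's own z axis and vertical below 0.08 rad), for 0.2 s.
3. the pin, held in the fingers, presses the lock right down through the access hole (value of joint spindle_lock above 0.0065 m and contact force between lock_pin and spindle_lock above 2 N and contact force between the fingers and lock_pin above 2 N and angle between lock_pin's own z axis and vertical below 0.2 rad), for 0.3 s.
At the end, for the whole second after the job is handed in: Wheel and collar flat, each within 3 mm of its home height and 4 mm of the spindle's axis; the lock pressed at least 6.5 mm of its 8 mm by the pin (2 N or more) and by nothing of the arm; the pin gripped (2 N or more) and upright within 0.2 rad; all through the last second (all of step 2 and all of step 3 and contact force between the arm and spindle_lock below 0.1 N); the arm keeps its last pose, push and grip.
It fails at once if the wheel or the collar is let go in the air and drops ((contact force between the fingers and blue_wheel below 0.05 N and height (world z) of blue_wheel above 0.075 m and linear speed of blue_wheel above 0.3 m/s) or (contact force between the fingers and collar below 0.05 N and height (world z) of collar above 0.099 m and linear speed of collar above 0.3 m/s)).
It fails at once if the red wheel, the nut or one of the chisels is moved more than 30 mm (distance of any of red_wheel, nut, chisel_a, chisel_b from where it was at the start of the episode above 0.03 m).
It also fails if it takes over 72 s, if anything falls off the work surface, if the arm or the gripper's body presses on something with over 40 N, if the wrist force passes 120 N, or if a joint passes its speed limit or range.

## Working session

There is one attempt and no reset: what is moved stays moved. The work goes in short steps, Python scripts to look and compute and a tool call to move; the robot and the scene stay as the last step left them, time stands still between calls to the robot, and variables do not carry over. Pictures are saved under pics/ and viewed, at most 10 in all, crops included, and the job is handed in when it is done.

Besides the shell and the picture viewer there is one more tool, called after ">>>" in YAML: its name, and indented under it one key for each argument. play_rows: Moves the arm, as the interface text tells. Shift numbers are shares of 0.03 m and turn numbers shares of 0.1 rad, none past 1 either way. Its arguments: {"type":"object","properties":{"steps":{"type":"array"},"grip_force":{"type":"number"}},"required":["steps"]}

```bash
mkdir -p pics
python3 - <<'E'
from rig import robot
import cv2,json,numpy as np
o=robot.get_obs();print({k:np.round(v,3).tolist() for k,v in o.items()})
for n in("top","side"):
    c=robot.camera(n);cv2.imwrite(f"pics/{n}0.png",c["image"][:,:,::-1]);R=cv2.Rodrigues(np.array(c["rvec"]))[0];print(n,c["mtx"],(-R.T@np.ravel(c["tvec"])).round(3),R.round(3))
E
```

```text
{'time': 0.0, 'q': [-1.493, 0.528, 1.434, -0.0, 1.181, -0.178], 'joint_velocities': [0.001, 0.001, 0.001, -0.001, -0.0, -0.001], 'joint_torque': [0.0, -44.003, -17.659, 0.063, 0.058, -0.0], 'position': [0.159, -0.604, 0.222], 'tool_rot': [0.992, 0.128, 0.0, -0.001], 'ft_force': [-0.337, 0.484, -0.107], 'moment': [0.011, -0.0, 0.02], 'grip_force': 0.0, 'grip_width': 0.087}
top [[492.97912302   0.         253.19780192]
 [  0.         492.97912302 197.98221377]
 [  0.           0.           1.        ]] [0.406 0.019 1.608] [[-0.001 -1.     0.023]
 [-0.995 -0.001 -0.096]
 [ 0.096 -0.023 -0.995]]
side [[399.68082304   0.         258.12892791]
 [  0.         399.68082304 181.88376417]
 [  0.           0.           1.        ]] [0.182 0.627 0.934] [[-0.866 -0.501 -0.002]
 [-0.379  0.659 -0.65 ]
 [ 0.327 -0.561 -0.76 ]]
```

View pics/top0.png

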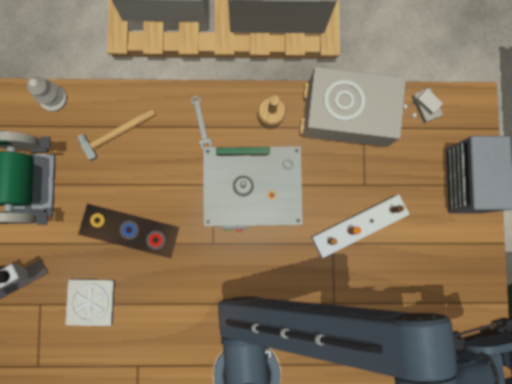

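View pics/side0.png

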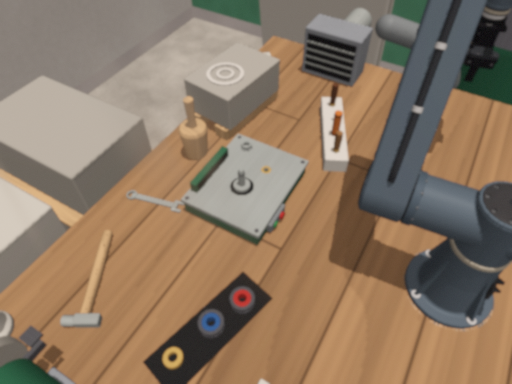

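The top view shows the collar at (97,220), blue wheel (129,230), red wheel (155,239), spindle (243,186), access hole (271,195) and orange pin (354,230). The side view shows collar (172,357), blue wheel (210,321), spindle (241,183), hole (266,170) and pin (337,130).

```bash
cat > h.py <<'E'
import cv2,numpy as np
from rig import robot
from scipy.ndimage import label
def cam(n,save=None):
    c=robot.camera(n)
    if save: cv2.imwrite(f"pics/{save}.png",c["image"][:,:,::-1])
    c["R"]=cv2.Rodrigues(np.array(c["rvec"],float))[0];c["t"]=np.ravel(c["tvec"]);c["C"]=-c["R"].T@c["t"];return c
def ray(c,p):
    d=c["R"].T@np.linalg.solve(c["mtx"],[p[0],p[1],1]);return d/np.linalg.norm(d)
def onz(c,p,z):
    d=ray(c,p);return c["C"]+d*(z-c["C"][2])/d[2]
def tri(*cp):
    A=np.zeros((3,3));b=np.zeros(3)
    for c,p in cp:
        d=ray(c,p);M=np.eye(3)-np.outer(d,d);A+=M;b+=M@c["C"]
    return np.linalg.solve(A,b)
def proj(c,X): return cv2.projectPoints(np.array(X,float).reshape(-1,3),np.array(c["rvec"],float),c["t"],c["mtx"],None)[0][:,0]
HS={'blue':(100,125,90,60),'brass':(18,32,110,80),'orange':(5,16,170,100),'green':(50,90,60,30)}
def blobs(c,k,amin=8):
    h=cv2.cvtColor(c["image"],cv2.COLOR_RGB2HSV);a,b,s,v=HS[k]
    m=cv2.inRange(h,(a,s,v),(b,255,255));n,_,st,ce=cv2.connectedComponentsWithStats(m)
    return [(ce[i].round(1).tolist(),st[i].tolist()) for i in range(1,n) if st[i][4]>=amin]
E
python3 - <<'E'
from h import *
T=cam("top");S=cam("side")
for n,a,b in [("collar",(97,220),(172,357)),("blue",(129,230),(210,321)),("red",(155,239),(242,298)),("flange",(243,186),(241,187)),("hole",(271.5,195.5),(266,170)),("pintop",(354,230),(338,117)),("chisA",(331,241),(335,145))]:
    print(n,tri((T,a),(S,b)).round(3))
for k in HS:
  for n,c in(("top",T),("side",S)):
    print(k,n,[b for b in blobs(c,k) if b[1][4]<2000][:12])
E
```

```text
collar [0.487 0.483 0.016]
blue [0.456 0.378 0.029]
red [0.425 0.294 0.027]
flange [0.595 0.015 0.049]
hole [ 0.564 -0.076  0.053]
pintop [ 0.45  -0.321  0.125]
chisA [ 0.421 -0.259  0.07 ]
blue top [([128.8, 229.5], [123, 223, 13, 14, 118])]
blue side [([210.4, 321.4], [202, 313, 18, 18, 253])]
brass top [([305.6, 90.3], [304, 83, 4, 15, 48]), ([271.3, 110.0], [258, 96, 28, 28, 503]), ([122.8, 127.7], [91, 109, 64, 39, 462]), ([301.6, 124.5], [300, 118, 5, 15, 31]), ([236.5, 146.0], [221, 146, 32, 1, 32]), ([23.4, 152.4], [17, 151, 13, 4, 15]), ([269.8, 195.8], [268, 192, 6, 7, 10]), ([96.9, 220.0], [89, 212, 17, 17, 207])]
brass side [([266.6, 170.4], [263, 169, 7, 3, 9]), ([172.4, 357.4], [162, 346, 22, 24, 354])]
orange top [([355.7, 229.9], [353, 228, 7, 5, 28])]
orange side [([336.4, 122.2], [333, 112, 8, 22, 82])]
green top [([3.3, 142.6], [0, 141, 9, 4, 26]), ([241.1, 150.3], [217, 148, 52, 6, 287]), ([15.7, 178.3], [0, 152, 34, 54, 1681])]
green side [([232.6, 8.0], [193, 0, 67, 24, 970]), ([410.1, 8.8], [393, 0, 35, 23, 584]), ([395.7, 53.3], [382, 41, 29, 25, 487]), ([491.3, 78.2], [458, 47, 54, 57, 1711]), ([208.6, 166.5], [192, 148, 35, 38, 266]), ([274.9, 223.6], [273, 221, 5, 6, 17]), ([228.3, 227.7], [223, 225, 13, 7, 23]), ([252.6, 239.1], [248, 236, 9, 7, 21]), ([23.7, 373.4], [0, 359, 60, 25, 1026])]
```

>>> play_rows:
  steps: [1,0.9,-0.75,-0.2,0,1,0.9,-0.75,-0.2,0,1,0.9,-0.75,-0.2,0,1,0.9,-0.75,-0.2,0,1,0.9,-0.75,-0.2,0,1,0.9,-0.75,-0.2,0,1,0.9,-0.75,-0.2,0,1,0.9,-0.75,-0.2,0,1,0.5,-0.4,0,0,1,0,0,0,0]
  grip_force: 25

```text
time: 1.2
position: [0.3344, -0.3577, 0.2707]
tool_rot: [0.992, 0.13, 0.0, -0.0]
ft_force: [-0.5, -0.7, -0.5]
grip_width: 0.0868
grip_force: 0.0
```

```bash
cat >> h.py <<'E'
from scipy.spatial.transform import Rotation as Ro
def plan(target,yyaw=None):
    "tool-axis shift in units of 0.03 m, twist in units of 0.1 rad"
    o=robot.get_obs();R=Ro.from_quat(o["tool_rot"]).as_matrix();d=np.array(target)-o["position"]
    print("t%.2f"%o["time"],"pos",np.round(o["position"],4),"yyaw %.3f tilt %.3f"%(np.arctan2(R[1,1],R[0,1]),np.arccos(-R[2,2])),"shift",(R.T@d/0.03).round(3), "F",np.round(o["ft_force"],1),"w %.4f"%o["grip_width"],end=" ")
    if yyaw is not None: print("twist",round((-(yyaw-np.arctan2(R[1,1],R[0,1]))/0.1),2))
    else: print()
E
python3 - <<'E'
from h import *
c=cam("wrist","w1");print(c["C"].round(3),c["R"].round(2))
T=cam("top")
print(blobs(c,"orange",50),blobs(T,"orange"))
plan([.56,-.03,.25],-0.318)
E
```

```text
[ 0.401 -0.34   0.433] [[ 0.26 -0.97 -0.  ]
 [-0.93 -0.25  0.25]
 [-0.24 -0.07 -0.97]]
[([254.8, 63.4], [243, 52, 24, 25, 453])] [([355.9, 230.0], [353, 228, 7, 5, 31])]
t1.30 pos [ 0.3335 -0.3602  0.2706] yyaw -1.313 tilt 0.001 shift [10.11  -8.716  0.677] F [ 0.5 -0.5  0.3] w 0.0874 twist -9.95
```

View pics/w1.png

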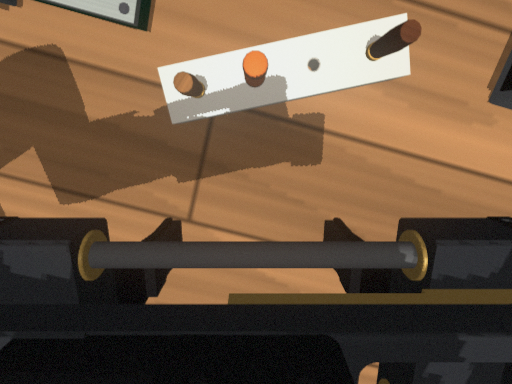

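The wrist view shows the pin top at (255,63), the empty hole (314,65) and the chisels at (185,82) and (405,35).

>>> play_rows:
  steps: [1,0.8,-0.98,0,0,1,0.8,-0.98,0,0,1,0.8,-0.98,0,0,1,0.8,-0.98,0,0,1,0.8,-0.98,0,0,1,0.8,-0.98,0,0,1,0.8,-0.98,0,0,1,0.8,-0.98,0,0,1,0.8,-0.98,0,0,1,0,0,0,0]

```text
time: 2.3
position: [0.4766, -0.0473, 0.2704]
tool_rot: [0.992, 0.13, 0.001, -0.0]
ft_force: [-1.0, -0.0, 0.1]
grip_width: 0.0869
grip_force: 0.0
```

Run:
```python
from h import *
c=cam("wrist","w2");print(c["C"].round(3))
np.savez("w2.npz",**{k:c[k] for k in("image","mtx","rvec","t","R","C")})
plan([.40,.31,.25],-0.318)
```

```text
[ 0.543 -0.03   0.433]
t2.35 pos [ 0.4758 -0.0489  0.2703] yyaw -1.311 tilt 0.000 shift [  0.626 -12.212   0.672] F [ 0.9 -0.9  0.8] w 0.0871 twist -9.93
```

View pics/w2.png

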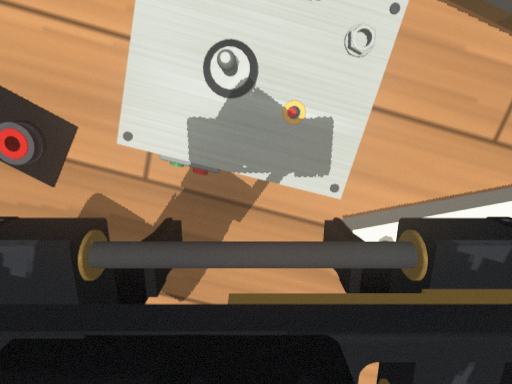

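The machine view shows the spindle's flange ring centred about (231,68), spindle tip (227,56), brass hole ring (294,112) and nut (360,41).

>>> play_rows:
  steps: [1,0.1,-1,0,0,1,0.1,-1,0,0,1,0.1,-1,0,0,1,0.1,-1,0,0,1,0.1,-1,0,0,1,0.1,-1,0,0,1,0.1,-1,0,0,1,0.1,-1,0,0,1,0.1,-1,0,0,1,0.1,-1,0,0]

```text
time: 3.35
position: [0.4289, 0.2476, 0.2704]
tool_rot: [0.992, 0.127, 0.0, 0.0]
ft_force: [-0.0, -0.2, 0.2]
grip_width: 0.0874
grip_force: 0.0
```

>>> play_rows:
  steps: [1,0,0,0,-1,1,0,0,0,-1,1,0,0,0,-1,1,0,0,0,-1,1,0,0,0,-1,1,0,0,0,-1,1,0,0,0,-1,1,0,0,0,-1,1,0,0,0,-1,1,0,0,0,-0.9]

```text
time: 4.35
position: [0.4291, 0.2463, 0.2703]
tool_rot: [0.812, 0.584, -0.0, 0.0]
ft_force: [-0.3, -0.5, -0.2]
grip_width: 0.0871
grip_force: 0.0
```

Run:
```python
from h import *
c=cam("wrist","w3")
np.savez("w3.npz",**{k:c[k] for k in("image","mtx","rvec","t","R","C")})
plan([.456,.378,.15],-0.318)
print(blobs(c,"blue",50),blobs(c,"brass",50))
w=dict(np.load("w2.npz"))
g=cv2.cvtColor(w["image"],cv2.COLOR_RGB2GRAY)
n,_,st,ce=cv2.connectedComponentsWithStats((g[:130,180:290]<60).astype(np.uint8))
print(st[1:],ce[1:])
h=cv2.cvtColor(w["image"],cv2.COLOR_RGB2HSV)[95:130,275:315]
n,_,st,ce=cv2.connectedComponentsWithStats((h[:,:,1]>100).astype(np.uint8));print(st[1:],ce[1:]+[275,95])
```

```text
t4.40 pos [0.4291 0.2464 0.2703] yyaw -0.321 tilt 0.001 shift [ 4.451 -0.532  4.006] F [ 0.7  0.  -0.4] w 0.0868 twist -0.03
[([239.6, 69.6], [224, 53, 32, 35, 721])] [([88.3, 254.8], [77, 230, 30, 51, 694]), ([416.4, 255.3], [399, 230, 29, 51, 684]), ([382.9, 297.4], [228, 289, 284, 15, 3339])]
[[66 89  1  1  1]
 [60 91  1  1  1]
 [62 93  1  1  1]] [[66. 89.]
 [60. 91.]
 [62. 93.]]
[[  8   6  22  23 354]] [[292.96327684 112.01412429]]
```

View pics/w3.png

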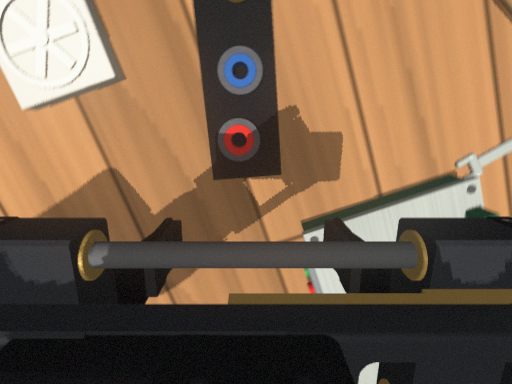

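Blue hub is centred at (240,70), the red wheel at (239,139), and the mat row is nearly parallel to the tool x axis.

```bash
cat >> h.py <<'E'
def load(f): return dict(np.load(f))
def save(c,f): np.savez(f,**{k:c[k] for k in("image","mtx","rvec","t","R","C")})
E
python3 - <<'E'
from h import *
w=load("w2.npz");g=cv2.cvtColor(w["image"],cv2.COLOR_RGB2GRAY)
print(g[68,195:270:3].tolist())
for th in(80,100):
    n,_,st,ce=cv2.connectedComponentsWithStats((g[30:130,190:290]<th).astype(np.uint8))
    print([(s.tolist(),c+[190,30]) for s,c in zip(st[1:],ce[1:]) if s[4]>100])
T=cam("top");S=cam("side");c3=load("w3.npz")
b=(239.6,69.6)
print("blue tri",tri((T,(128.8,229.5)),(S,(210.4,321.4)),(c3,b)).round(4),tri((T,(128.8,229.5)),(c3,b)).round(4),"plane",onz(c3,b,.028).round(4),onz(T,(128.8,229.5),.028).round(4),onz(S,(210.4,321.4),.028).round(4))
print("hole",onz(w,(293,112),.055).round(4),tri((w,(293,112)),(T,(271,195.3)),(S,(266.6,170.4))).round(4))
B=onz(c3,b,.028);plan([B[0],B[1],.12],-.318)
E
```

```text
[219, 220, 221, 85, 81, 186, 229, 230, 226, 90, 103, 99, 81, 85, 126, 232, 231, 235, 206, 83, 81, 183, 213, 214, 211]
[([15, 10, 51, 28, 341], array([230.5483871 ,  49.33431085])), ([38, 47, 27, 21, 226], array([241.98230088,  88.81415929]))]
[([13, 10, 55, 58, 1061], array([231.3204524 ,  70.13006598])), ([32, 30, 15, 15, 103], array([230.68932039,  69.19417476]))]
blue tri [0.4556 0.3774 0.0272] [0.4549 0.3704 0.0633] plane [0.4543 0.3763 0.028 ] [0.4569 0.3781 0.028 ] [0.4553 0.3778 0.028 ]
hole [ 0.5643 -0.0776  0.055 ] [ 0.5638 -0.0764  0.0503]
t4.50 pos [0.4289 0.2469 0.2704] yyaw -0.328 tilt 0.001 shift [ 4.362 -0.59   5.01 ] F [-0.4 -0.2 -1.1] w 0.0871 twist -0.1
```

>>> play_rows:
  steps: [1,0.88,-0.12,0.4,0,1,0.88,-0.12,0.4,0,1,0.88,-0.12,0.4,0,1,0.88,-0.12,0.4,0,1,0.88,-0.12,0.4,0,1,0,0,0.8,0,1,0,0,0.8,0,1,0,0,0.8,0,1,0,0,0.8,0,1,0,0,0,0]

```text
time: 5.5
position: [0.4513, 0.3772, 0.1112]
tool_rot: [0.813, 0.583, -0.004, -0.0]
ft_force: [-0.1, -0.2, 0.2]
grip_width: 0.0871
grip_force: 0.0
```

Run:
```python
from h import *
c=cam("wrist","w4");save(c,"w4.npz")
plan([.4553,.3773,.008],-0.318)
print(blobs(c,"blue",50),blobs(c,"brass",50)); print("expected",proj(c,[[.4553,.3773,.028],[.487,.482,.018]]))
```

```text
t5.55 pos [0.4525 0.378  0.113 ] yyaw -0.326 tilt 0.004 shift [0.02  0.106 3.501] F [ 0.5 -0.1 -0.5] w 0.0872 twist -0.08
[([258.3, 196.9], [235, 174, 48, 46, 1485])] [([141.5, 42.4], [112, 0, 66, 123, 926]), ([232.1, 2.4], [220, 0, 26, 7, 105]), ([260.3, 0.9], [245, 0, 36, 4, 88]), ([346.3, 107.4], [304, 0, 98, 241, 9750]), ([382.3, 58.3], [366, 0, 36, 145, 461]), ([457.3, 93.2], [386, 0, 126, 217, 14858]), ([10.2, 32.6], [0, 4, 27, 47, 489]), ([130.7, 42.0], [125, 31, 15, 22, 60]), ([254.2, 70.9], [228, 39, 53, 59, 389]), ([254.0, 63.7], [241, 54, 27, 29, 170]), ([43.2, 80.8], [35, 69, 17, 26, 63]), ([182.3, 99.5], [174, 78, 18, 44, 62]), ([57.5, 105.7], [51, 94, 15, 23, 87]), ([112.0, 153.4], [79, 112, 65, 79, 1039]), ([79.7, 150.0], [66, 127, 30, 46, 203]), ([181.7, 135.0], [178, 128, 8, 15, 52]), ([408.4, 179.4], [401, 146, 16, 71, 102]), ([99.4, 189.4], [90, 176, 23, 30, 192]), ([88.6, 255.3], [78, 230, 29, 51, 720]), ([416.6, 256.4], [399, 230, 29, 51, 694]), ([320.9, 281.5], [311, 269, 28, 24, 437]), ([382.3, 297.3], [228, 289, 284, 16, 3389])]
expected [[257.35867379 195.57921038]
 [253.66861958  65.69863954]]
```

View pics/w4.png

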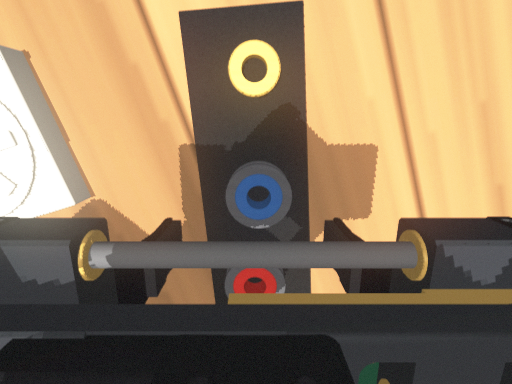

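Wheel centre at (258,197), collar (254,68): agrees with the estimate. Descending and gripping.

>>> play_rows:
  steps: [1,0,0.1,0.7,0,1,0,0,0.7,0,1,0,0,0.7,0,1,0,0,0.7,0,1,0,0,0.7,0,1,0,0,0,0,-1,0,0,0,0,-1,0,0,0,0,-1,0,0,0,0,-1,0,0,0,0]

```text
time: 6.55
position: [0.4564, 0.3787, 0.0107]
tool_rot: [0.812, 0.584, 0.001, 0.0]
ft_force: [0.1, 0.2, -0.2]
grip_width: 0.0627
grip_force: 0.0
```

>>> play_rows:
  steps: [-1,0,0,0,0,-1,0,0,0,0,-1,0,0,0,0,-1,0,0,0,0,-1,0,0,-0.5,0,-1,0,0,-1,0,-1,0,0,-1,0,-1,0,0,-1,0,-1,0,0,-1,0,-1,0,0,-1,0]

```text
time: 7.55
position: [0.4547, 0.3779, 0.1757]
tool_rot: [0.812, 0.584, -0.001, -0.0]
ft_force: [0.9, 0.1, -3.5]
grip_width: 0.0593
grip_force: 25.0
```

Run:
```python
from h import *
w=load("w2.npz");T=cam("top");S=cam("side");h0=onz(w,(293.2,112.2),.055)[:2]
# ring centre in w2 by ellipse fit
g=cv2.cvtColor(w["image"],cv2.COLOR_RGB2GRAY)
n,l,st,ce=cv2.connectedComponentsWithStats((g[30:130,190:290]<100).astype(np.uint8))
i=1+np.argmax(st[1:,4]);pts=cv2.findContours((l==i).astype(np.uint8),0,1)[0][0]
e=cv2.fitEllipse(cv2.convexHull(pts));p=np.array(e[0])+[190,30]
print("ring",p,e)
s=onz(w,p,.055)[:2];v=h0-s;print("spindle by ring",s,"dist",np.linalg.norm(v),"yaw",np.arctan2(*v[::-1])-np.arctan2(-.09,-.03))
print("top/side views of these:",proj(T,[[*s,.125],[*s,.065],[*h0,.055]]),proj(S,[[*s,.125],[*s,.065],[*h0,.055]]), "w2 tip",proj(w,[[*s,.125],[*s,.065]]))
o=robot.get_obs();plan([*s,.25]);print(o["grip_force"])
for nm,c,(x,y) in(("T",T,(243,186)),("S",S,(241,180))):
    cv2.imwrite(f"pics/z{nm}.png",cv2.resize(c["image"][y-40:y+40,x-50:x+50,::-1],None,fx=5,fy=5,interpolation=3))
cv2.imwrite("pics/z.png",np.hstack([cv2.resize(c["image"][y-40:y+40,x-40:x+40,::-1],None,fx=5,fy=5,interpolation=0) for c,(x,y) in((T,(243,186)),(S,(241,180)))]))
```

```text
ring [230.23411942  68.51548004] ((40.2341194152832, 38.515480041503906), (53.71975326538086, 58.23725128173828), 169.5164794921875)
spindle by ring [0.59373425 0.01244204] dist 0.09511355635440645 yaw 0.005587232836989475
top/side views of these: [[243.9008406  183.16857829]
 [243.81131126 185.56687646]
 [272.31185985 195.25728066]] [[241.05440095 168.77897067]
 [241.78750431 182.9666023 ]
 [266.28667046 168.85252283]] w2 tip [[224.92233337  56.44128782]
 [229.60456466  67.08444251]]
t7.65 pos [0.4579 0.3798 0.179 ] yyaw -0.324 tilt 0.009 shift [-10.152   8.206  -2.387] F [ 1.2  0.7 -3.2] w 0.0588 
24.998024320229888
```

View pics/z.png

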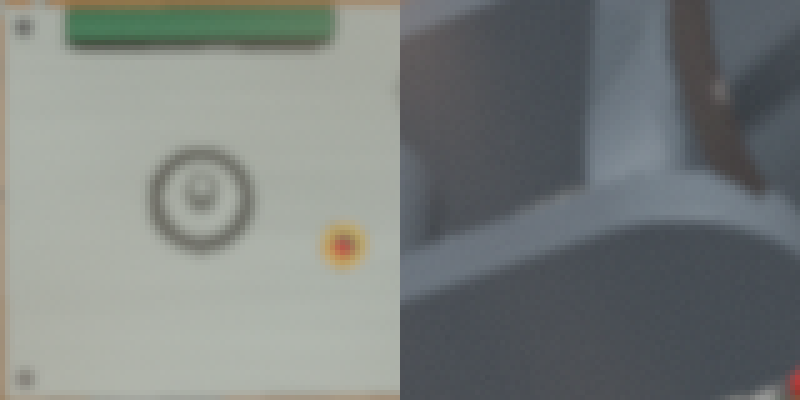

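The crops show the flange ring centred at about (243.4,185.7) in the top view and the hole at (271.6,195); the arm blocks the spindle in the side view.

>>> play_rows:
  steps: [-1,-0.97,0.8,-0.1,0,-1,-0.97,0.8,-0.1,0,-1,-0.97,0.8,0,0,-1,-0.97,0.8,0,0,-1,-0.97,0.8,0,0,-1,-0.97,0.8,0,0,-1,-0.97,0.8,0,0,-1,-0.97,0.8,0,0,-1,-0.97,0.8,0,0,-1,-0.97,0.8,0,0]

```text
time: 8.65
position: [0.5895, 0.0249, 0.1788]
tool_rot: [0.812, 0.584, -0.001, -0.001]
ft_force: [1.0, -0.3, -2.3]
grip_width: 0.0589
grip_force: 25.0
```

>>> play_rows:
  steps: [-1,-0.2,0.2,0,0,-1,0,0,0,0,-1,0,0,0,0,-1,0,0,0,0,-1,0,0,0,0,-1,0,0,0,0,-1,0,0,0,0,-1,0,0,0,0,-1,0,0,0,0,-1,0,0,0,0]

```text
time: 9.65
position: [0.5944, 0.0185, 0.1806]
tool_rot: [0.812, 0.584, 0.0, 0.0]
ft_force: [-0.6, 0.5, -3.6]
grip_width: 0.0588
grip_force: 25.0
```

```bash
cat >> h.py <<'E'
def avg():
    P=[]
    for i in range(6):
        robot.camera("top");P.append(robot.get_obs()["position"])
    return np.mean(P,0),np.std(P,0)
E
python3 - <<'E'
from h import *
c=cam("wrist","w5");save(c,"w5.npz")
m,s=avg();print(m.round(4),s.round(4))
plan([.5937,.0128,.175],-0.318)
b=[x for x in blobs(c,"blue",100)];print(b);o=robot.get_obs();print(proj(c,[[m[0],m[1],m[2]+.0175]]), "hub at",onz(c,b[0][0],m[2]+.0175))
E
```

```text
[0.5944 0.0185 0.1805] [0. 0. 0.]
t10.00 pos [0.5944 0.0185 0.1805] yyaw -0.324 tilt 0.000 shift [-0.186  0.037  0.185] F [-0.2 -0.5 -3.2] w 0.0593 twist -0.06
[([252.4, 228.9], [216, 215, 74, 27, 1273]), ([252.4, 274.6], [221, 268, 64, 17, 805])]
[[252.93643006 246.55552719]] hub at [0.59746216 0.02849811 0.19804644]
```

View pics/w5.png

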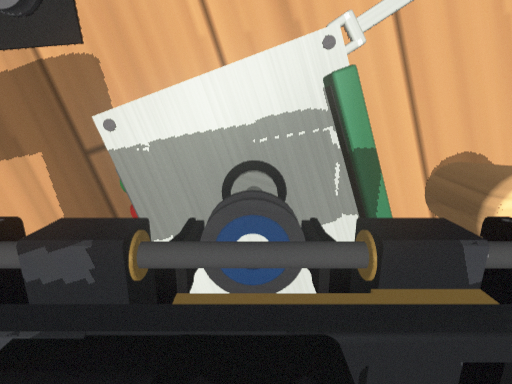

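Run:
```python
from h import *
c=load("w5.npz");w=load("w2.npz");m=np.array([.5944,.0185,.1805]);tx=np.array([np.cos(1.247),np.sin(1.247)]);ty=np.array([np.sin(1.247),-np.cos(1.247)])
h=cv2.cvtColor(c["image"],cv2.COLOR_RGB2HSV);M=cv2.inRange(h,(100,90,60),(125,255,255));M[:, :200]=0;M[:,310:]=0
cols=range(240,265,4);ys=[(np.where(M[:,k])[0].min(),np.where(M[:,k])[0].max()) for k in cols];print(ys)
zt=m[2]+.0185
hull=cv2.convexHull(np.argwhere(M>0)[:,::-1].astype(np.int32))
P=np.array([onz(c,p[0],zt)[:2] for p in hull.astype(float)])
from scipy.optimize import least_squares
def fc(P):
    r=least_squares(lambda q:np.hypot(*(P-q[:2]).T)-q[2],[*P.mean(0),.015],loss="soft_l1",f_scale=.0005);return r.x,np.sqrt(r.fun.var())
q,s=fc(P);print("hub",q,s,"rel TCP in tool xy mm",(q[:2]-m[:2])@tx*1e3,(q[:2]-m[:2])@ty*1e3)
# ring outer in w2
def ringpts(c,cent,rng,dirs,th):
    g=cv2.cvtColor(c["image"],cv2.COLOR_RGB2GRAY).astype(float);out=[]
    for a in dirs:
        pr=[cv2.getRectSubPix(g.astype(np.float32),(1,1),(float(cent[0]+r*np.cos(a)),float(cent[1]+r*np.sin(a))))[0,0] for r in rng]
        k=np.argmax(np.diff(pr[::1])) if th is None else next((i for i in range(len(pr)-1,0,-1) if pr[i]<th),None)
        if k is not None: out.append(onz(c,(cent[0]+rng[k]*np.cos(a),cent[1]+rng[k]*np.sin(a)),.055)[:2])
    return np.array(out)
A=ringpts(w,(230.2,68.5),np.arange(20,33,.5),np.linspace(0,6.28,48),None)
print("w2 ring",*fc(A))
B=ringpts(c,(254.5,192),np.arange(24,40,.5),np.linspace(np.pi*1.05,np.pi*1.95,24),None)
qB=least_squares(lambda q:np.hypot(*(B-q).T)-fc(A)[0][2],B.mean(0),loss="soft_l1",f_scale=.0005);print("w5 ring",qB.x,qB.fun.std(),"free",fc(B))
```

```text
[(np.int64(217), np.int64(282)), (np.int64(216), np.int64(284)), (np.int64(215), np.int64(284)), (np.int64(215), np.int64(284)), (np.int64(215), np.int64(284)), (np.int64(216), np.int64(284)), (np.int64(217), np.int64(283))]
hub [0.59345193 0.01648911 0.02119309] 8.646694031347451e-05 rel TCP in tool xy mm -2.208043562502508 -0.2590032562115842
w2 ring [0.59324694 0.01229751 0.03361008] 0.00037774898100701126
w5 ring [0.59358926 0.01266212] 0.0003262764039549934 free (array([0.59359818, 0.01270223, 0.03357813]), np.float64(0.00032619934631778846))
```

>>> play_rows:
  steps: [-1,-0.127,0.042,0,0,-1,0,0,0.4,0,-1,0,0,0.4,0,-1,0,0,0.4,0,-1,0,0,0.3,0,-1,0,0,0.15,0,-1,0,0,0.15,0,-1,0,0,0.15,0,-1,0,0,0.15,0,-1,0,0,0,0]

```text
time: 11.0
position: [0.5941, 0.0145, 0.1171]
tool_rot: [0.812, 0.584, -0.0, -0.0]
ft_force: [-0.4, -0.4, -3.2]
grip_width: 0.0593
grip_force: 25.0
```

Run:
```python
from h import *
c=cam("wrist","w6");m,s=avg();print(m.round(4));plan([.5942,.0146,.0695])
h=cv2.cvtColor(c["image"],cv2.COLOR_RGB2HSV);M=cv2.inRange(h,(100,90,60),(125,255,255));M[:, :200]=0;M[:,310:]=0
hull=cv2.convexHull(np.argwhere(M>0)[:,::-1].astype(np.int32));P=np.array([onz(c,p[0],m[2]+.0185)[:2] for p in hull.astype(float)]);print(cv2.minEnclosingCircle((P*1e3).astype(np.float32)))
```

```text
[0.5946 0.0145 0.1178]
t11.35 pos [0.5946 0.0145 0.1178] yyaw -0.324 tilt 0.001 shift [ 0.    -0.014  1.611] F [ 0.8  0.1 -3.2] w 0.0590 
((593.17919921875, 12.963214874267578), 21.189983367919922)
```

>>> play_rows:
  steps: [-1,0,0,0.2,0,-1,0,0,0.2,0,-1,0,0,0.2,0,-1,0,0,0.2,0,-1,0,0,0.2,0,-1,0,0,0.2,0,-1,0,0,0.2,0,-1,0,0,0.05,0,-1,0,0,0.05,0,-1,0,0,0,0]

```text
time: 12.35
position: [0.5944, 0.0145, 0.0725]
tool_rot: [0.812, 0.584, 0.0, -0.0]
ft_force: [-0.2, -0.2, -2.6]
grip_width: 0.059
grip_force: 25.0
```

>>> play_rows:
  steps: [-1,0,0,0.04,0,-1,0,0,0,0,-1,0,0,0.04,0,-1,0,0,0,0,-1,0,0,0,0,-1,0,0,0,0,-1,0,0,0,0,-1,0,0,0,0,-1,0,0,0,0,-1,0,0,0,0]

```text
time: 13.35
position: [0.5947, 0.0145, 0.0715]
tool_rot: [0.812, 0.584, 0.0, 0.0]
ft_force: [-2.4, 0.4, 5.3]
grip_width: 0.059
grip_force: 25.0
```

Seated firmly (force rose about 8 N at the expected height). Release, rise.

>>> play_rows:
  steps: [1,0,0,0,0,1,0,0,0,0,1,0,0,0,0,1,0,0,0,0,1,0,0,-0.3,0,1,0,0,-0.7,0,1,0,0,-0.9,0,1,0,0,-0.9,0,1,0,0,-0.9,0,1,0,0,-0.5,0]

```text
time: 14.35
position: [0.5956, 0.0143, 0.1993]
tool_rot: [0.812, 0.584, 0.002, 0.002]
ft_force: [1.3, 0.1, 0.6]
grip_width: 0.087
grip_force: 0.0
```

Run:
```python
from h import *
c=cam("wrist","w7");w=load("w4.npz")
h=cv2.cvtColor(w["image"],cv2.COLOR_RGB2HSV)[30:110,215:295]
print(h[38,10:60:3].tolist())
M=((h[:,:,1]>60)&(h[:,:,2]>130)&(h[:,:,0]>15)&(h[:,:,0]<40)).astype(np.uint8)
n,l,st,ce=cv2.connectedComponentsWithStats(M);i=1+np.argmax(st[1:,4]);print(st[i],ce[i]+[215,30])
hull=cv2.convexHull(cv2.findContours((l==i).astype(np.uint8),0,1)[0][0])[:,0]+[215,30]
P=np.array([onz(w,p,.018)[:2] for p in hull.astype(float)]);q=cv2.minEnclosingCircle((P*1e3).astype(np.float32));print(q)
plan([q[0][0]/1e3,q[0][1]/1e3-.09,.2],-.318)
```

```text
[[13, 86, 104], [20, 141, 230], [30, 85, 255], [30, 84, 255], [30, 86, 255], [30, 93, 255], [17, 135, 98], [14, 95, 107], [16, 97, 110], [16, 96, 111], [16, 99, 108], [17, 99, 106], [15, 100, 110], [15, 96, 109], [23, 141, 245], [30, 87, 255], [30, 88, 255]]
[  12    9   54   59 1975] [253.90886076  67.45367089]
((486.53387451171875, 479.81280517578125), 22.506114959716797)
t14.40 pos [0.5968 0.0142 0.2011] yyaw -0.324 tilt 0.008 shift [ 1.0699e+01 -7.4680e+00 -7.0000e-03] F [0.6 0.4 1.3] w 0.0870 twist -0.06
```

View pics/w7.png

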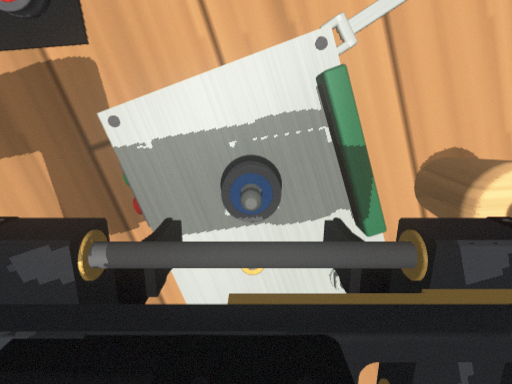

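The wheel sits centred on the spindle, hub at (251,192). On to the collar.

>>> play_rows:
  steps: [1,0.9,-0.56,0,0,1,0.9,-0.56,0,0,1,0.9,-0.56,0,0,1,0.9,-0.56,0,0,1,0.9,-0.56,0,0,1,0.9,-0.56,0,0,1,0.9,-0.56,0,0,1,0.9,-0.56,0,0,1,0.9,-0.56,0,0,1,0.9,-0.56,0,0]

```text
time: 15.4
position: [0.5204, 0.3251, 0.1958]
tool_rot: [0.812, 0.584, -0.0, -0.0]
ft_force: [0.7, 1.2, -0.5]
grip_width: 0.0869
grip_force: 0.0
```

>>> play_rows:
  steps: [1,0.9,-0.56,0,0,1,0.9,-0.56,0,0,1,0.9,-0.56,0,0,1,0.9,-0.56,0,0,1,0.9,-0.56,0,0,1,0,0,0.9,0,1,0,0,0.9,0,1,0,0,0.9,0,1,0,0,0,0,1,0,0,0,0]

```text
time: 16.4
position: [0.4842, 0.4785, 0.1148]
tool_rot: [0.812, 0.584, -0.001, -0.0]
ft_force: [-0.4, 0.4, 0.2]
grip_width: 0.0871
grip_force: 0.0
```

```bash
cat >> h.py <<'E'
def collar(w,z):
    h=cv2.cvtColor(w["image"],cv2.COLOR_RGB2HSV);h[:120]=0;h[:,:190]=0;h[:,330:]=0;h[229:]=0
    M=((h[:,:,1]>60)&(h[:,:,2]>130)&(h[:,:,0]>15)&(h[:,:,0]<40)).astype(np.uint8)
    n,l,st,ce=cv2.connectedComponentsWithStats(M);i=1+np.argmax(st[1:,4])
    hull=cv2.convexHull(cv2.findContours((l==i).astype(np.uint8),0,1)[0][0])[:,0]
    P=np.array([onz(w,p,z)[:2] for p in hull.astype(float)]);return st[i],ce[i],cv2.minEnclosingCircle((P*1e3).astype(np.float32))
E
python3 - <<'E'
from h import *
c=cam("wrist","w8");save(c,"w8.npz");m,_=avg();print(m.round(4))
r=collar(c,.018);print(r);q=r[2][0];plan([q[0]/1e3,q[1]/1e3,.0085],-.324)
E
```

```text
[0.4854 0.4792 0.1169]
(array([ 232,  167,   46,   46, 1319], dtype=int32), array([254.89992418, 189.90295679]), ((487.18780517578125, 480.919189453125), 22.265748977661133))
t16.75 pos [0.485  0.479  0.1164] yyaw -0.324 tilt 0.002 shift [0.078 0.043 3.598] F [ 0.9  0.5 -0.7] w 0.0871 twist -0.0
```

>>> play_rows:
  steps: [1,0.08,0.04,0.72,0,1,0,0,0.72,0,1,0,0,0.72,0,1,0,0,0.72,0,1,0,0,0.72,0,1,0,0,0,0,1,0,0,0,0,-1,0,0,0,0,-1,0,0,0,0,-1,0,0,0,0]

```text
time: 17.75
position: [0.4865, 0.4807, 0.0078]
tool_rot: [0.812, 0.584, 0.0, -0.0]
ft_force: [-0.5, 0.3, -0.1]
grip_width: 0.0705
grip_force: 0.0
```

>>> play_rows:
  steps: [-1,0,0,0,0,-1,0,0,0,0,-1,0,0,0,0,-1,0,0,0,0,-1,0,0,-0.4,0,-1,0,0,-0.9,0,-1,0,0,-1,0,-1,0,0,-1,0,-1,0,0,-1,0,-1,0,0,-1,0]

```text
time: 18.75
position: [0.486, 0.4804, 0.168]
tool_rot: [0.812, 0.584, -0.0, -0.0]
ft_force: [0.5, -0.6, -1.5]
grip_width: 0.043
grip_force: 25.0
```

Run:
```python
from h import *
plan([.5942,.0145,.18],-.324);print(robot.get_obs()["grip_force"])
```

```text
t18.75 pos [0.486  0.4804 0.168 ] yyaw -0.324 tilt 0.000 shift [-13.572   8.363  -0.401] F [ 0.5 -0.6 -1.5] w 0.0430 twist -0.0
24.999643941409886
```

>>> play_rows:
  steps: [-1,-0.9,0.557,-0.2,0,-1,-0.9,0.557,-0.2,0,-1,-0.9,0.557,0,0,-1,-0.9,0.557,0,0,-1,-0.9,0.557,0,0,-1,-0.9,0.557,0,0,-1,-0.9,0.557,0,0,-1,-0.9,0.557,0,0,-1,-0.9,0.557,0,0,-1,-0.9,0.557,0,0]

```text
time: 19.75
position: [0.5588, 0.1701, 0.1789]
tool_rot: [0.812, 0.584, 0.0, 0.0]
ft_force: [-0.1, -0.5, -1.3]
grip_width: 0.0436
grip_force: 25.0
```

>>> play_rows:
  steps: [-1,-0.9,0.557,0,0,-1,-0.9,0.557,0,0,-1,-0.9,0.557,0,0,-1,-0.9,0.557,0,0,-1,-0.9,0.557,0,0,-1,0,0,0,0,-1,0,0,0,0,-1,0,0,0,0,-1,0,0,0,0,-1,0,0,0,0]

```text
time: 20.75
position: [0.5947, 0.0179, 0.1783]
tool_rot: [0.811, 0.584, -0.0, -0.0]
ft_force: [0.6, -0.7, -2.5]
grip_width: 0.043
grip_force: 25.0
```

Run:
```python
from h import *
c=cam("wrist","w9");m,_=avg();print(m.round(4))
h=cv2.cvtColor(c["image"],cv2.COLOR_RGB2HSV);h[:, :205]=0;h[:,305:]=0
M=((h[:,:,1]>60)&(h[:,:,2]>60)&(h[:,:,0]>15)&(h[:,:,0]<40)).astype(np.uint8);M[288:]=0;M[:195]=0
n,l,st,ce=cv2.connectedComponentsWithStats(M);print([s.tolist() for s in st[1:] if s[4]>30])
zt=m[2]+.0102
rows=np.where(M[:,252])[0];print(rows.min(),rows.max(),np.where(M.any(0))[0][[0,-1]])
keep=np.zeros_like(M)
for i in range(1,n):
    if st[i][4]>150: keep|=(l==i).astype(np.uint8)
hull=cv2.convexHull(np.argwhere(keep)[:,::-1].astype(np.int32))[:,0]
P=np.array([onz(c,p,zt)[:2] for p in hull.astype(float)])
from scipy.optimize import least_squares
r=least_squares(lambda q:np.hypot(*(P-q).T)-.0222,P.mean(0),loss="soft_l1",f_scale=.0005);print("collar",r.x,r.fun.std());q=r.x
R=Ro.from_quat(robot.get_obs()["tool_rot"]).as_matrix()
print("rel TCP tool mm",R[:2,:2].T@(q-m[:2])*1e3,"need shift units",R[:2,:2].T@(np.array([.5935,.0125])-q)/.03)
cv2.imwrite("pics/w9c.png",np.vstack([c["image"][130:310,150:360,::-1]]*1).repeat(2,0).repeat(2,1))
plan([.5942,.0145,.0928],-.324)
```

```text
[0.5949 0.0173 0.1782]
[[215, 200, 76, 42, 2038], [231, 268, 43, 19, 422]]
200 285 [215 290]
collar [0.59468407 0.01867757] 0.003025657207176974
rel TCP tool mm [ 1.25412201 -0.68475582] need shift units [-0.20777544  0.02810419]
t21.10 pos [0.595  0.017  0.1781] yyaw -0.324 tilt 0.000 shift [-8.600e-02  2.000e-03  2.845e+00] F [ 0.2 -0.1 -1.6] w 0.0431 twist 0.0
```

Run:
```python
from h import *
from scipy.optimize import least_squares
c=cam("wrist");m=robot.get_obs()["position"]
h=cv2.cvtColor(c["image"],cv2.COLOR_RGB2HSV)
M=((h[:,:,1]>60)&(h[:,:,2]>60)&(h[:,:,0]>15)&(h[:,:,0]<40))
pts=[(k,np.where(M[262:288,k])[0].max()+262.5) for k in range(236,270,2)]
pt2=[(np.where(M[r,205:305])[0].min()+204.5,r) for r in range(226,240,2)]+[(np.where(M[r,205:305])[0].max()+205.5,r) for r in range(226,240,2)]
print(pts[::4],pt2[::3])
for name,S in(("bottom",pts),("both",pts+pt2)):
  P=np.array([onz(c,p,m[2]+.0102)[:2] for p in S])
  r=least_squares(lambda q:np.hypot(*(P-q).T)-.022,m[:2]);R=Ro.from_quat(robot.get_obs()["tool_rot"]).as_matrix()
  print(name,r.x,r.fun.std(),"rel",R[:2,:2].T@(r.x-m[:2])*1e3,R[:2,:2].T@(np.array([.5935,.0125])-r.x)/.03)
```

```text
[(236, np.float64(270.5)), (244, np.float64(281.5)), (252, np.float64(285.5)), (260, np.float64(284.5)), (268, np.float64(271.5))] [(np.float64(217.5), 226), (np.float64(215.5), 232), (np.float64(214.5), 238), (np.float64(288.5), 230), (np.float64(290.5), 236)]
bottom [0.59665355 0.01076291] 0.0024922161688352568 rel [-5.27457476  3.50447299] [ 0.02143753 -0.11808076]
both [0.59371197 0.0128342 ] 0.0021351236655775575 rel [-4.24716265  0.05663102] [-0.01280954 -0.0031527 ]
```

View pics/w9c.png

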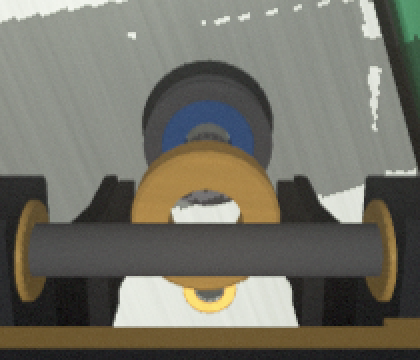

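The crop shows the collar's top face spanning about rows 206–273 and columns 215–290 (the lower brass arc is the access ring).

Run:
```python
from h import *
c=cam("wrist");m=robot.get_obs()["position"];R=Ro.from_quat(robot.get_obs()["tool_rot"]).as_matrix()
h=c["image"].astype(int).sum(2);print(h[196:214,252].tolist(),h[266:280,246].tolist(),h[266:280,260].tolist())
a,b=onz(c,(253,206),m[2]+.0102),onz(c,(253,273.5),m[2]+.0102);q=(a+b)[:2]/2;print(np.linalg.norm(a-b),q,"rel",R[:2,:2].T@(q-m[:2])*1e3,R[:2,:2].T@(np.array([.5935,.0125])-q)/.03)
```

```text
[207, 222, 241, 281, 290, 275, 270, 274, 274, 302, 350, 364, 373, 389, 386, 386, 384, 383] [222, 216, 343, 382, 382, 381, 394, 366, 479, 561, 590, 596, 596, 593] [239, 226, 338, 379, 374, 383, 376, 362, 321, 346, 388, 440, 569, 595]
0.04233601105366979 [0.59509684 0.01698122] rel [0.1561048  0.02695202] [-0.15854771 -0.00291084]
```

>>> play_rows:
  steps: [-1,-0.155,0,0,0,-1,0,0,0.4,0,-1,0,0,0.4,0,-1,0,0,0.4,0,-1,0,0,0.3,0,-1,0,0,0.15,0,-1,0,0,0.15,0,-1,0,0,0.15,0,-1,0,0,0.15,0,-1,0,0,0,0]

```text
time: 22.2
position: [0.5932, 0.0125, 0.1147]
tool_rot: [0.812, 0.584, -0.0, -0.0]
ft_force: [-0.2, 0.2, -1.0]
grip_width: 0.0427
grip_force: 25.0
```

>>> play_rows:
  steps: [-1,0,0,0,0,-1,0,0,0.12,0,-1,0,0,0.12,0,-1,0,0,0.12,0,-1,0,0,0.12,0,-1,0,0,0.06,0,-1,0,0,0.06,0,-1,0,0,0,0,-1,0,0,0,0,-1,0,0,0,0]

```text
time: 23.2
position: [0.5937, 0.0124, 0.0973]
tool_rot: [0.812, 0.584, 0.0, 0.0]
ft_force: [-0.2, 0.3, -1.8]
grip_width: 0.0431
grip_force: 25.0
```

>>> play_rows:
  steps: [-1,0,0,0.05,0,-1,0,0,0,0,-1,0,0,0.04,0,-1,0,0,0,0,-1,0,0,0.02,0,-1,0,0,0,0,-1,0,0,0.02,0,-1,0,0,0,0,-1,0,0,0,0,-1,0,0,0,0]

```text
time: 24.2
position: [0.5935, 0.0124, 0.0933]
tool_rot: [0.812, 0.584, 0.0, 0.0]
ft_force: [0.4, -0.2, -0.7]
grip_width: 0.0432
grip_force: 25.0
```

>>> play_rows:
  steps: [-1,0,0,0.03,0,-1,0,0,0,0,-1,0,0,0.02,0,-1,0,0,0,0,-1,0,0,0,0,-1,0,0,0,0,-1,0,0,0,0,-1,0,0,0,0,-1,0,0,0,0,-1,0,0,0,0]

```text
time: 25.2
position: [0.5936, 0.0124, 0.0921]
tool_rot: [0.812, 0.584, 0.0, 0.0]
ft_force: [-1.7, -0.4, 4.8]
grip_width: 0.0432
grip_force: 25.0
```

Collar home. Release, rise, turn and go to the pin.

>>> play_rows:
  steps: [1,0,0,0,0,1,0,0,0,0,1,0,0,0,0,1,0,0,0,0,1,0,0,0,0,1,0,0,-0.5,0,1,0,0,-0.9,0,1,0,0,-0.9,0,1,0,0,-0.9,0,1,0,0,-0.8,0]

```text
time: 26.2
position: [0.5936, 0.0124, 0.213]
tool_rot: [0.812, 0.584, 0.0, 0.0]
ft_force: [0.1, -0.2, -0.7]
grip_width: 0.0871
grip_force: 0.0
```

>>> play_rows:
  steps: [1,0,0,0,-0.78,1,0,0,0,-0.78,1,0,0,0,-0.78,1,0,0,0,-0.78,1,0,0,0,-0.78,1,0,0,0,-0.78,1,0,0,0,-0.78,1,0,0,0,-0.78,1,0,0,0,-0.78,1,0,0,0,-0.78]

```text
time: 27.2
position: [0.5934, 0.0124, 0.2116]
tool_rot: [0.528, 0.849, -0.0, -0.0]
ft_force: [0.2, -0.2, -0.3]
grip_width: 0.0868
grip_force: 0.0
```

>>> play_rows:
  steps: [1,-0.93,-0.77,-0.1,0,1,-0.93,-0.77,-0.1,0,1,-0.93,-0.77,-0.1,0,1,-0.93,-0.77,-0.1,0,1,-0.93,-0.77,-0.1,0,1,-0.93,-0.77,-0.1,0,1,-0.93,-0.77,-0.1,0,1,-0.93,-0.77,-0.1,0,1,-0.93,-0.77,-0.1,0,1,-0.93,-0.77,-0.1,0]

```text
time: 28.2
position: [0.5084, -0.3412, 0.2418]
tool_rot: [0.529, 0.849, 0.0, -0.0]
ft_force: [0.3, 0.8, 0.3]
grip_width: 0.0872
grip_force: 0.0
```

>>> play_rows:
  steps: [1,-0.93,-0.77,-0.1,0,1,-0.93,-0.77,-0.1,0,1,0,0,0,0,1,0,0,0,0,1,0,0,0,0,1,0,0,0,0,1,0,0,0,0,1,0,0,0,0,1,0,0,0,0,1,0,0,0,0]

```text
time: 29.2
position: [0.4922, -0.41, 0.2478]
tool_rot: [0.529, 0.849, -0.0, 0.0]
ft_force: [-0.1, 0.0, 0.6]
grip_width: 0.0867
grip_force: 0.0
```

Run:
```python
from h import *
c=cam("wrist","w10");save(c,"w10.npz");T=cam("top","top1");S=cam("side","side1")
b=blobs(c,"orange",50);t=blobs(T,"orange",5);s=blobs(S,"orange",8);print(b,t,s)
h=cv2.cvtColor(c["image"],cv2.COLOR_RGB2HSV)
x,y=map(int,b[0][0]);print(h[y,x-30:x+30:4].tolist())
print(onz(c,b[0][0],.14))
M=((h[:,:,1]<45)&(h[:,:,2]>150)).astype(np.uint8);n,l,st,ce=cv2.connectedComponentsWithStats(M)
for i in range(1,n):
    if st[i][4]>1500:
        k=cv2.findContours((l==i).astype(np.uint8),0,1)[0][0];r=cv2.minAreaRect(k);B=[onz(c,p,.05)[:2] for p in cv2.boxPoints(r)];print(st[i],np.round(B,3).tolist(),"ctr",onz(c,r[0],.05)[:2],[np.arctan2(*(B[j+1]-B[j])[::-1]).round(3) for j in range(3)])
plan([.45,-.32,.2],.45)
print("w/top collar",[b for b in blobs(T,"brass") if 200<b[0][0]<290 and b[0][1]>160],[b for b in blobs(S,"brass")])
```

```text
[] [([355.7, 230.2], [353, 228, 7, 5, 26])] [([336.4, 122.1], [333, 112, 8, 22, 91])]Traceback (most recent call last):
  File "<stdin>", line 5, in <module>
IndexError: list index out of range
```

Run:
```python
from h import *
c=load("w10.npz");c["t"]=c["t"];T=cam("top");S=cam("side")
c["rvec"]=c["rvec"]
print("tri top/side",tri((T,(355.7,230.0)),(S,(337,115))), "top@.13",onz(T,(355.7,230),.135))
p=proj(c,[onz(T,(355.7,230),.135),[.421,-.259,.12]]);print("expect",p)
h=cv2.cvtColor(c["image"],cv2.COLOR_RGB2HSV)
m=cv2.inRange(h,(3,150,40),(18,255,255));n,_,st,ce=cv2.connectedComponentsWithStats(m);print([(s.tolist(),e.round(1).tolist()) for s,e in zip(st[1:],ce[1:]) if s[4]>60])
plan([.45,-.32,.2],.45)
```

```text
tri top/side [ 0.45227959 -0.32398426  0.1289575 ] top@.13 [ 0.45156018 -0.32275713  0.135     ]
expect [[255.06150458  87.93412052]
 [255.94259501   6.5752236 ]]
[([239, 80, 25, 26, 512], [251.1, 92.7])]
t29.45 pos [ 0.4921 -0.4103  0.2477] yyaw 0.456 tilt 0.000 shift [3.32  0.066 1.591] F [-0.3 -0.1 -0.2] w 0.0866 twist 0.06
```

Run:
```python
from h import *
c=load("w10.npz");T=cam("top");S=cam("side")
h=cv2.cvtColor(c["image"],cv2.COLOR_RGB2HSV);m=cv2.inRange(h,(3,150,40),(18,255,255))
print(h[78:110,251].tolist())
for r in range(78,108,3): print(r,np.where(m[r,235:270])[0][[0,-1]]+235 if m[r,235:270].any() else None,end=" ")
P=np.array([onz(c,p,.14)[:2] for p in np.argwhere(m[70:112,230:275])[:,::-1]+[230.,70.]]);print("\n",P.mean(0),cv2.minEnclosingCircle((1e3*P).astype(np.float32)),"centroid tri",tri((c,(251.1,92.7)),(T,(355.7,230))),tri((c,(251.1,92.7)),(S,(337,114))),"px/mm",c["mtx"][0,0]/(c["C"][2]-.14)/1e3)
M=((h[:,:,1]<50)&(h[:,:,2]>70)).astype(np.uint8);M[215:]=0;n,l,st,ce=cv2.connectedComponentsWithStats(M)
for i in range(1,n):
    if st[i][4]>800:
        k=cv2.findContours((l==i).astype(np.uint8),0,1)[0][0];r=cv2.minAreaRect(k);B=np.array([onz(c,p,.05)[:2] for p in cv2.boxPoints(r)]);print(st[i],B.round(3).tolist(),[np.arctan2(*(B[j+1]-B[j])[::-1]).round(3) for j in range(2)])
```

```text
[[19, 29, 193], [12, 80, 181], [11, 157, 180], [10, 166, 183], [11, 167, 185], [11, 167, 185], [11, 166, 183], [11, 160, 185], [11, 165, 182], [11, 166, 184], [10, 161, 185], [10, 163, 185], [10, 162, 186], [11, 162, 184], [11, 160, 183], [10, 160, 183], [10, 159, 184], [11, 160, 182], [11, 163, 180], [10, 155, 184], [10, 157, 182], [10, 154, 185], [11, 164, 179], [10, 156, 180], [10, 154, 182], [10, 154, 180], [10, 155, 179], [10, 154, 175], [10, 144, 159], [10, 119, 122], [11, 88, 104], [9, 104, 113]]
78 None 81 [246 256] 84 [243 260] 87 [240 262] 90 [239 263] 93 [239 263] 96 [239 263] 99 [240 262] 102 [243 260] 105 [247 254] 
 [ 0.45037063 -0.32845142] ((450.2917175292969, -328.5475158691406), 11.43612289428711) centroid tri [ 0.4507636  -0.32663413  0.11965459] [ 0.45204775 -0.32709429  0.13046922] px/mm 1.0496430552622247
[  221     0    62   215 10719] [[0.373, -0.249], [0.434, -0.219], [0.551, -0.441], [0.478, -0.478]] [np.float64(0.457), np.float64(-1.087)]
[ 371    0  141   80 5814] [[0.523, -0.175], [0.663, -0.106], [0.717, -0.172], [0.568, -0.245]] [np.float64(0.457), np.float64(-0.887)]
[ 434  124   78   91 3588] [[0.665, -0.255], [0.75, -0.213], [0.826, -0.306], [0.734, -0.352]] [np.float64(0.458), np.float64(-0.887)]
```

>>> play_rows:
  steps: [1,0.4,0,0.25,0,1,0.4,0,0.25,0,1,0.4,0,0.25,0,1,0.4,0,0.25,0,1,0,0,0,0,1,0,0,0,0,1,0,0,0,0,1,0,0,0,0,1,0,0,0,0,1,0,0,0,0]

```text
time: 30.55
position: [0.4711, -0.3675, 0.2179]
tool_rot: [0.529, 0.849, -0.0, 0.0]
ft_force: [0.3, -0.2, 0.4]
grip_width: 0.0872
grip_force: 0.0
```

Run:
```python
from h import *
w=load("w10.npz");c=cam("wrist","w11");save(c,"w11.npz")
h=cv2.cvtColor(c["image"],cv2.COLOR_RGB2HSV);m=cv2.inRange(h,(3,150,40),(18,255,255));m[228:]=0
n,l,st,ce=cv2.connectedComponentsWithStats(m)
for i in range(1,n):
    if st[i][4]>100:
        P=np.array([onz(c,p,.14)[:2] for p in np.argwhere(l==i)[:,::-1].astype(float)])
        print(st[i],ce[i],P.mean(0),cv2.minEnclosingCircle((1e3*P).astype(np.float32)),"tri",tri((w,(251.1,92.7)),(c,ce[i])))
plan([.4504,-.3285,.095],.457)
```

```text
[238 135  28  29 617] [251.32090762 148.87844408] [ 0.45038891 -0.32819667] ((450.56396484375, -328.2875671386719), 11.830328941345215) tri [ 0.45035444 -0.32830641  0.138833  ]
t30.60 pos [ 0.4711 -0.3674  0.2178] yyaw 0.456 tilt 0.000 shift [ 1.468 -0.048  4.094] F [-0.  -1.2 -0.6] w 0.0869 twist -0.01
```

>>> play_rows:
  steps: [1,0.5,-0.05,0,0,1,0.5,0,0,0,1,0.47,0,0,0,1,0,0,0,0,1,0,0,0.7,0,1,0,0,0.7,0,1,0,0,0.7,0,1,0,0,0.7,0,1,0,0,0.7,0,1,0,0,0.7,0]

```text
time: 31.6
position: [0.451, -0.3295, 0.091]
tool_rot: [0.529, 0.849, -0.0, 0.001]
ft_force: [-0.7, 0.1, 0.2]
grip_width: 0.0869
grip_force: 0.0
```

>>> play_rows:
  steps: [1,0,0,0,0,1,0,0,0,0,-1,0,0,0,0,-1,0,0,0,0,-1,0,0,0,0,-1,0,0,0,0,-1,0,0,0,0,-1,0,0,0,0,-1,0,0,0,0,-1,0,0,0,0]
  grip_force: 45

```text
time: 32.6
position: [0.4502, -0.3282, 0.0918]
tool_rot: [0.529, 0.849, 0.0, 0.0]
ft_force: [-0.6, 0.2, -0.5]
grip_width: 0.031
grip_force: 0.0
```

Run:
```python
from h import *
plan([.4504,-.3283,.19],.457);print(robot.get_obs()["grip_force"])
```

```text
t32.60 pos [ 0.4502 -0.3282  0.0918] yyaw 0.456 tilt 0.000 shift [-0.006  0.004 -3.275] F [-0.6  0.2 -0.5] w 0.0310 twist -0.01
0.0
```

>>> play_rows:
  steps: [-1,0,0,0,0,-1,0,0,0,0,-1,0,0,0,0,-1,0,0,0,0,-1,0,0,-0.3,0,-1,0,0,-0.6,0,-1,0,0,-0.7,0,-1,0,0,-0.7,0,-1,0,0,-0.7,0,-1,0,0,-0.7,0]

```text
time: 33.6
position: [0.4499, -0.3279, 0.204]
tool_rot: [0.529, 0.849, 0.0, -0.0]
ft_force: [0.8, -0.4, -1.4]
grip_width: 0.0244
grip_force: 45.0
```

Run:
```python
from h import *
plan([.564,-.0773,.2],.457);print(robot.get_obs()["grip_force"])
c=cam("wrist","w12");h=cv2.cvtColor(c["image"],cv2.COLOR_RGB2HSV);m=cv2.inRange(h,(3,120,40),(18,255,255))
n,l,st,ce=cv2.connectedComponentsWithStats(m);print([(s.tolist(),e.round(1).tolist()) for s,e in zip(st[1:],ce[1:]) if s[4]>100])
p=robot.get_obs()["position"];print(proj(c,[[p[0],p[1],p[2]+.048]]))
S=cam("side","s12");print(blobs(S,"orange"),proj(S,[[p[0],p[1],p[2]+.048],[p[0],p[1],p[2]-.042],[p[0],p[1],p[2]]]))
```

```text
t33.60 pos [ 0.4499 -0.3279  0.204 ] yyaw 0.456 tilt 0.000 shift [5.826 7.094 0.134] F [ 0.8 -0.4 -1.4] w 0.0244 twist -0.01
44.9917166121304
[([0, 0, 512, 242, 81905], [209.7, 119.0]), ([231, 202, 43, 40, 1321], [252.3, 224.0]), ([33, 268, 59, 37, 1871], [62.0, 286.1]), ([226, 268, 54, 26, 1273], [252.1, 279.8]), ([415, 268, 32, 36, 365], [426.1, 278.6])]
[[254.62336478 285.25685252]]
[([342.9, 90.3], [338, 78, 11, 28, 185])] [[344.74071598  79.5504634 ]
 [339.9107568  104.66420201]
 [342.09487472  93.30771543]]
```

>>> play_rows:
  steps: [-1,0.64,0.79,0,0,-1,0.64,0.79,0,0,-1,0.64,0.79,0,0,-1,0.64,0.79,0,0,-1,0.64,0.79,0,0,-1,0.64,0.79,0,0,-1,0.64,0.79,0,0,-1,0.64,0.79,0,0,-1,0.64,0.79,0,0,-1,0,0,0,0]

```text
time: 34.7
position: [0.5659, -0.0756, 0.2016]
tool_rot: [0.527, 0.85, 0.001, -0.001]
ft_force: [-0.1, -0.7, -1.7]
grip_width: 0.0242
grip_force: 45.0
```

>>> play_rows:
  steps: [-1,0,0,0,0,-1,0,0,0,0,-1,0,0,0,0,-1,0,0,0,0,-1,0,0,0,0,-1,0,0,0,0,-1,0,0,0,0,-1,0,0,0,0,-1,0,0,0,0,-1,0,0,0,0]

```text
time: 35.7
position: [0.5656, -0.0791, 0.2028]
tool_rot: [0.529, 0.849, 0.0, 0.0]
ft_force: [0.7, 0.4, -1.7]
grip_width: 0.024
grip_force: 45.0
```

Run:
```python
from h import *
plan([.5642,-.0776,.15],.457);p=robot.get_obs()["position"]
T=cam("top","t13");S=cam("side","s13");print(blobs(T,"orange"),blobs(S,"orange"),proj(S,[[p[0],p[1],p[2]+.048],[p[0],p[1],p[2]-.042]]))
print("side brass",blobs(S,"brass"))
for z in(.089,.103): print(proj(S,[[.5935,.0125,z]]),proj(T,[[.5935,.0125,z]]))
print("top brass",[b for b in blobs(T,"brass") if 200<b[0][0]<290 and b[0][1]>160])
```

```text
t35.70 pos [ 0.5656 -0.0791  0.2028] yyaw 0.456 tilt 0.000 shift [ 0.066 -0.021  1.759] F [ 0.7  0.4 -1.7] w 0.0240 twist -0.01
[] [([266.4, 129.4], [262, 118, 10, 26, 215])] [[267.00163897 117.67308946]
 [266.5315299  142.69305468]]
side brass [([255.2, 97.1], [253, 96, 5, 3, 12]), ([254.7, 108.7], [250, 107, 11, 4, 34]), ([276.8, 108.9], [273, 108, 8, 3, 13]), ([241.6, 177.4], [234, 171, 16, 12, 110])]
[[241.56170673 177.47482093]] [[243.82756024 184.70493696]]
[[241.39104444 174.16127403]] [[243.84829837 184.1454855 ]]
top brass [([243.2, 184.0], [237, 178, 13, 13, 92])]
```

>>> play_rows:
  steps: [-1,0.066,-0.021,0,0,-1,0,0,0.35,0,-1,0,0,0.35,0,-1,0,0,0.35,0,-1,0,0,0.35,0,-1,0,0,0.3,0,-1,0,0,0,0,-1,0,0,0,0,-1,0,0,0,0,-1,0,0,0,0]

```text
time: 36.8
position: [0.5646, -0.0778, 0.1523]
tool_rot: [0.529, 0.849, 0.0, 0.001]
ft_force: [-0.3, -1.2, -1.7]
grip_width: 0.0239
grip_force: 45.0
```

Run:
```python
from h import *
plan([.5642,-.0776,.12],.457);p=robot.get_obs()["position"]
S=cam("side","s14");T=cam("top")
im=S["image"];q=proj(S,[[p[0],p[1],p[2]-.042],[p[0],p[1],p[2]-.0868],[.5642,-.0776,.055]]);print("handle base, tip, hole",q.round(1))
x=int(round(q[1][0]))
for r in range(int(q[0][1])-2,int(q[2][1])+8,1): print(r,[ "%d/%d/%d"%tuple(v) for v in im[r,x-6:x+7:2]])
```

```text
t36.80 pos [ 0.5646 -0.0778  0.1523] yyaw 0.456 tilt 0.001 shift [ 0.013 -0.01   1.077] F [-0.3 -1.2 -1.7] w 0.0239 twist -0.01
handle base, tip, hole [[266.4 155.8]
 [266.2 166.4]
 [266.2 168.9]]
153 ['123/120/114', '128/93/73', '150/84/40', '155/84/38', '151/85/43', '157/131/116', '187/184/177']
154 ['122/119/112', '125/91/73', '148/81/38', '154/86/40', '150/84/44', '156/132/117', '187/185/177']
155 ['122/120/114', '119/91/75', '143/80/40', '149/82/38', '145/83/46', '151/131/118', '187/185/177']
156 ['122/120/115', '120/98/86', '133/75/41', '138/77/37', '132/76/44', '143/124/113', '182/180/173']
157 ['124/123/117', '122/107/98', '129/83/57', '128/75/44', '126/83/60', '135/120/110', '170/168/161']
158 ['124/123/117', '125/116/108', '128/95/78', '128/89/66', '126/99/83', '129/120/112', '150/149/143']
159 ['123/122/117', '125/120/114', '125/110/99', '126/104/91', '124/111/101', '125/121/115', '134/132/126']
160 ['123/121/116', '123/121/115', '120/115/108', '123/115/107', '121/117/110', '125/124/118', '129/127/122']
161 ['123/122/117', '123/122/116', '120/118/112', '119/117/111', '119/
[... 855 characters left out ...]
7/116/108', '133/116/90', '142/121/89', '128/123/113']
170 ['132/122/107', '146/121/84', '125/113/91', '113/110/93', '133/115/84', '143/122/91', '126/123/114']
171 ['129/122/110', '144/123/91', '135/117/83', '124/110/78', '141/117/79', '141/124/99', '127/125/118']
172 ['127/124/115', '141/126/105', '144/123/89', '139/119/83', '145/124/90', '135/124/107', '126/124/118']
173 ['127/126/119', '135/129/116', '140/126/105', '140/124/99', '140/125/106', '130/124/115', '127/125/119']
174 ['142/141/133', '139/137/129', '135/129/119', '133/126/113', '131/125/115', '127/125/118', '126/125/119']
175 ['166/165/157', '160/159/151', '146/145/138', '135/132/124', '128/126/119', '127/125/119', '126/123/118']
```

>>> play_rows:
  steps: [-1,0,0,0.1,0,-1,0,0,0.1,0,-1,0,0,0.1,0,-1,0,0,0.05,0,-1,0,0,0.05,0,-1,0,0,0.03,0,-1,0,0,0.03,0,-1,0,0,0,0,-1,0,0,0,0,-1,0,0,0,0]

```text
time: 37.9
position: [0.5642, -0.0777, 0.138]
tool_rot: [0.529, 0.849, 0.0, 0.0]
ft_force: [-0.8, -0.3, -1.1]
grip_width: 0.0239
grip_force: 45.0
```

>>> play_rows:
  steps: [-1,0,0,0.1,0,-1,0,0,0.1,0,-1,0,0,0.1,0,-1,0,0,0.1,0,-1,0,0,0.1,0,-1,0,0,0.1,0,-1,0,0,0.1,0,-1,0,0,0,0,-1,0,0,0,0,-1,0,0,0,0]

```text
time: 38.9
position: [0.5642, -0.0777, 0.117]
tool_rot: [0.529, 0.849, 0.0, 0.0]
ft_force: [0.9, 0.5, -2.0]
grip_width: 0.0239
grip_force: 45.0
```

>>> play_rows:
  steps: [-1,0,0,0.05,0,-1,0,0,0.05,0,-1,0,0,0.05,0,-1,0,0,0.05,0,-1,0,0,0,0,-1,0,0,0,0,-1,0,0,0,0,-1,0,0,0,0,-1,0,0,0,0,-1,0,0,0,0]

```text
time: 39.9
position: [0.5643, -0.0777, 0.1111]
tool_rot: [0.529, 0.849, 0.0, 0.0]
ft_force: [-0.8, -0.3, 4.6]
grip_width: 0.024
grip_force: 45.0
```

>>> play_rows:
  steps: [-1,0,0,0.04,0,-1,0,0,0,0,-1,0,0,0.04,0,-1,0,0,0,0,-1,0,0,0.04,0,-1,0,0,0,0,-1,0,0,0,0,-1,0,0,0,0,-1,0,0,0,0,-1,0,0,0,0]

```text
time: 40.9
position: [0.5645, -0.0777, 0.1085]
tool_rot: [0.529, 0.849, 0.0, 0.0]
ft_force: [-1.8, 1.2, 11.0]
grip_width: 0.0243
grip_force: 45.0
```

>>> play_rows:
  steps: [-1,0,0,0.02,0,-1,0,0,0,0,-1,0,0,0,0,-1,0,0,0,0,-1,0,0,0,0,-1,0,0,0,0,-1,0,0,0,0,-1,0,0,0,0,-1,0,0,0,0,-1,0,0,0,0]

```text
time: 41.9
position: [0.5645, -0.0778, 0.1084]
tool_rot: [0.529, 0.849, 0.0, 0.001]
ft_force: [-1.7, -0.0, 13.6]
grip_width: 0.0246
grip_force: 45.0
```

Run:
```python
from h import *
plan([.5642,-.0776,.1088]);S=cam("side");T=cam("top")
b=[x for x in blobs(S,"brass") if 225<x[0][0]<260 and x[0][1]>150];print(b,proj(S,[[.5935,.0125,.103],[.5935,.0125,.089]]))
o=robot.get_obs();print(o["ft_force"],o["grip_force"])
if o["ft_force"][2]>8 and b: print(robot.hand_in())
```

```text
t41.90 pos [ 0.5645 -0.0778  0.1084] yyaw 0.456 tilt 0.001 shift [ 0.01  -0.007 -0.013] F [-1.7 -0.  13.6] w 0.0246 
[([241.6, 177.4], [234, 171, 16, 12, 109])] [[241.39104444 174.16127403]
 [241.56170673 177.47482093]]
[-2.21867028 -0.16760216 14.72268249] 45.00064694322646
the job is handed in; nothing more can be done
None
```

The job is handed in at about 42 s with no verdict returned: by force and height readings, the blue wheel and collar are home on the spindle, and the arm still grips the pin and holds the lock on its stop with about 15 N.

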